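# Find the nearly empty ferrule tote by hefting and dock it for refilling

## Robot

A 6-joint arm with a two-finger parallel gripper is mounted at the origin on a cart in front of the work surface, level with it; the furniture and walls round the work are solid. World frame = base frame: x ahead of the robot, y to its left, z up, the work surface at z = 0. Lengths are in m, angles in rad, forces in N, time in s.
With the tool pointing down it reaches from about 0.25 to 0.775 m from the base axis. Payload 4 kg.
Tool frame: the origin (TCP) lies midway between the tips of the shut fingers; the grasp point (between the pads) lies arm.grip_point_offset behind it (arm.grip_point_offset is the distance from the TCP to the grasp point, in m); z points along the fingers, y is the line along which they close (so a half turn about z gives the same grasp; the last joint's range is limited). The gripper opens to 94 mm and grips with 3 to 60 N. Pads are 16 mm wide; open, the fingers measure 119 mm over their backs; the gripper's body (75 mm by 177 mm) begins 78 mm behind the grasp point.
Start: joints at [-1.304, 0.087, 1.371, -0, 1.684, -0.103], TCP at [0.199, -0.513, 0.206] pointing down, gripper open.
Joint ranges: [-3.1, 3.1], [-0.76, 2.03], [0.27, 2.55], [-1.08, 4.22], [0.17, 2.65], [-2.57, 2.57]. Speed limits (rad/s): [2.79, 2.79, 3.14, 3.14, 3.14, 3.14].

## Interface

Orientations are given as a 3x3 rotation matrix whose columns are the frame's x, y, z axes.
In Python, from rig import arm gives the robot as it stands.
- The arm moves only by the tool send_rows, never from a script. Its argument "targets" is a list of rows, each an object with "grip": the opening, from 0 (shut) to 1 (fully open); "travel": the shift along the tool's x, y, z in cm, a list of three; "twist": the turn about the tool's z in rad. In form: [{"grip": grip, "travel": [x, y, z], "twist": twist}, ...]. A call has exactly 5 rows; each row is the pose to reach, as a shift and turn from the pose commanded when the call began, along the tool's axes at that moment; what a row does not reach only later rows make up. A row lasts 1/8 s, in which the tool goes at most 62.5 mm and 10.7 degrees, less where a joint would pass 70% of its speed; a pose out of reach is approached as far as the arm can. A call with a gripper value outside its range is refused whole. The fingers move at their own pace and stop on an object; the grip force is fixed at half the most. Time passes only in rows, so rows that repeat a pose let the fingers close, or fill a call up. It gives the time, the measured TCP pose, the force, the opening and the grip force at its end, in the units of the state.
- arm.observe(): the state, without advancing time (a new reading comes with each control period).
- arm.snapshot(name): name is "side" or "top"; returns a dict with "img" (384x512x3 uint8, blue, green, red), "range_z" (384x512 float32, m along the optical axis (not along the pixel's ray), 0 where there is no reading), "fx", "fy", "cx", "cy" (pixels), "k1" (the pictures are not rectified: a ray, as slopes to the right and down, at radius r is drawn at 1 + k1 r^2 times it, then the intrinsics apply), "xyz" and "orientation" of the camera in the world. Camera axes: x right, y up, looking along -z (the intrinsics and any distortion apply to the point x, -y, -z); pixel columns grow to the right and rows downward; lengths in m; the calibration is good to about 2 mm. A picture is of the moment at which its call begins.
- arm.hand_in(): hands the job in; it is judged then, once.
The state is a dict: "t": time; "qpos": joint angles; "joint_velocities": joint speeds; "tau": joint torques, N m; "tcp_pos": TCP position; "ee_rot": TCP orientation; "contact_force": force on the tool from outside, world axes, zero at the start; "wrist_torque": the same for the moment, N m; "finger_gap": opening from 0.0 (shut) to 1.0 (fully open); "grip_force": force on a finger pad.
Only numpy, scipy, OpenCV 4.12 (cv2) and the standard library are available. Lean on these libraries where they do the work, as an engineer would, in place of code of your own. Each camera call takes 0.05 s, during which the arm holds its last target. There are 200 camera calls.

## Task

Two of the three closed totes are full and one is nearly empty: working from left to right, take each tote in turn by its knob and raise that end about a centimetre, far end still resting on the board, for about a second to feel its weight, then set it down again. Then slide the nearly empty one along the board into the aluminium dock, knob end last, gently until it is fully home against the stop, and let go. Never lift a tote clear of the board, leave the two full ones where they stand, and do not disturb the tape, vial and brass coupling.

Things in the scene. Friction and masses are not known exactly. Their poses are not given: they have to be found in the camera images.
- board: Plain plywood board, 420 x 450 mm, 6 mm thick, fixed on the trolley top (its upper face is at z = 0.006); totes and dock stand on it. Origin: centre of its underside.
- dock: Aluminium dock fixed on the board, without a floor: two parallel rails (22 mm high, 68 mm apart inside, 72 mm long), flared mouth reaching back to 40 mm before the origin, end stop 34 mm high with its face 51 mm ahead of the origin. x points from the mouth to the stop, z up. Origin: on the board, where the underside centre of a home tote lies (tote's x along the dock's x).
- dock_stop (a point): Foot of the middle of the dock's stop face, at board level; axes as the dock's.
- tote_1: The left (largest y) one of three identical closed grey steel totes, loose on the board: 100 mm long (x), 60 wide (y), 44 high, dark lid (fixed) with a black ball knob. Origin: centre of its underside; x points from the knob end to the far end, z up. Any one of the three is nearly empty (0.25 to 0.3 kg with tote), the others full (0.7 to 0.95 kg); load in the middle, unseen.
- tote_1_knob (a point): Centre of the ball knob of tote_1: ball 22 mm across on an 8 mm neck, 36 mm from the tote's middle towards the knob end (14 mm in from that end), 72 mm above the tote's underside, 28 mm above its lid. Gripped on both sides across the tote's width, the tote can pitch about it.
- tote_1_near (a point): Middle of the lower edge of tote_1 at its knob end (50 mm from the origin).
- tote_1_far (a point): Middle of the lower edge of tote_1 at its far end (50 mm from the origin, away from the knob); the edge it pivots on when the knob end is raised. Any forward or backward force on the knob (72 mm up) then bears part of the load too: judge the weight by the moment of upward and lengthwise force about this edge.
- tote_2: The middle one of three identical closed grey steel totes, loose on the board: 100 mm long (x), 60 wide (y), 44 high, dark lid (fixed) with a black ball knob. Origin: centre of its underside; x points from the knob end to the far end, z up. Any one of the three is nearly empty (0.25 to 0.3 kg with tote), the others full (0.7 to 0.95 kg); load in the middle, unseen.
- tote_2_knob (a point): Centre of the ball knob of tote_2: ball 22 mm across on an 8 mm neck, 36 mm from the tote's middle towards the knob end (14 mm in from that end), 72 mm above the tote's underside, 28 mm above its lid. Gripped on both sides across the tote's width, the tote can pitch about it.
- tote_2_near (a point): Middle of the lower edge of tote_2 at its knob end (50 mm from the origin).
- tote_2_far (a point): Middle of the lower edge of tote_2 at its far end (50 mm from the origin, away from the knob); the edge it pivots on when the knob end is raised. Any forward or backward force on the knob (72 mm up) then bears part of the load too: judge the weight by the moment of upward and lengthwise force about this edge.
- tote_3: The right (smallest y) one of three identical closed grey steel totes, loose on the board: 100 mm long (x), 60 wide (y), 44 high, dark lid (fixed) with a black ball knob. Origin: centre of its underside; x points from the knob end to the far end, z up. Any one of the three is nearly empty (0.25 to 0.3 kg with tote), the others full (0.7 to 0.95 kg); load in the middle, unseen.
- tote_3_knob (a point): Centre of the ball knob of tote_3: ball 22 mm across on an 8 mm neck, 36 mm from the tote's middle towards the knob end (14 mm in from that end), 72 mm above the tote's underside, 28 mm above its lid. Gripped on both sides across the tote's width, the tote can pitch about it.
- tote_3_near (a point): Middle of the lower edge of tote_3 at its knob end (50 mm from the origin).
- tote_3_far (a point): Middle of the lower edge of tote_3 at its far end (50 mm from the origin, away from the knob); the edge it pivots on when the knob end is raised. Any forward or backward force on the knob (72 mm up) then bears part of the load too: judge the weight by the moment of upward and lengthwise force about this edge.
- tape: Bystander: black roll of tape, 56 mm across, 19 mm high, lying on the trolley top at the far right. Origin: centre of its underside.
- coupling: Bystander: brass air coupling, 61 mm long (y), 21 mm thick, lying on the trolley top right of the vial. Origin: centre of its underside.
- vial: Bystander: small clear vial with a yellow screw cap, 31 mm across, 56 mm high, standing at the right of the board. Origin: centre of its underside.

How it is judged:
On the way, in this order (a step that is already met when the one before it is completed fails the run):
1. the left (largest y) tote is tipped: its knob end is held at least 5 mm up while its far end still rests on the board (under 3 mm up) (height (world z) of tote_1_near above 0.011 m and height (world z) of tote_1_far below 0.009 m), for 0.3 s.
2. the middle tote is tipped: its knob end is held at least 5 mm up while its far end still rests on the board (under 3 mm up) (height (world z) of tote_2_near above 0.011 m and height (world z) of tote_2_far below 0.009 m), for 0.3 s.
3. the right (smallest y) tote is tipped: its knob end is held at least 5 mm up while its far end still rests on the board (under 3 mm up) (height (world z) of tote_3_near above 0.011 m and height (world z) of tote_3_far below 0.009 m), for 0.3 s.
At the end, for the whole second after the job is handed in: The nearly empty tote stands flat in the dock, its far end within 6 mm of the stop, within 6 mm sideways of the dock's middle line and lined up with it within 0.1 rad, carried by the board; both full totes stand flat on the board within 40 mm of where they started; all at rest and released (((x of tote_1_far in the frame of dock_stop above -0.006 m and y of tote_1 in the frame of dock between -0.006 and 0.006 m and angle between the x axis of tote_1 and the x axis of dock, either way round below 0.1 rad and contact force between tote_1 and board between 1 and 4.5 N and distance of each of tote_2, tote_3 from where it was at the start of the episode below 0.04 m) or (x of tote_2_far in the frame of dock_stop above -0.006 m and y of tote_2 in the frame of dock between -0.006 and 0.006 m and angle between the x axis of tote_2 and the x axis of dock, either way round below 0.1 rad and contact force between tote_2 and board between 1 and 4.5 N and distance of each of tote_1, tote_3 from where it was at the start of the episode below 0.04 m) or (x of tote_3_far in the frame of dock_stop above -0.006 m and y of tote_3 in the frame of dock between -0.006 and 0.006 m and angle between the x axis of tote_3 and the x axis of dock, either way round below 0.1 rad and contact force between tote_3 and board between 1 and 4.5 N and distance of each of tote_1, tote_2 from where it was at the start of the episode below 0.04 m)) and angle between each of tote_1, tote_2, tote_3's own z axis and vertical below 0.04 rad and linear speed of each of tote_1, tote_2, tote_3 below 0.01 m/s); the robot touches nothing.
It fails at once if a tote is lifted clear of the board (both ends more than 6 mm up) (height (world z) of each of tote_1_near, tote_1_far above 0.012 m or height (world z) of each of tote_2_near, tote_2_far above 0.012 m or height (world z) of each of tote_3_near, tote_3_far above 0.012 m).
It fails at once if a tote's knob end is raised more than 35 mm, so that it could tip over (height (world z) of any of tote_1_near, tote_2_near, tote_3_near above 0.041 m).
It fails at once if a tote is rammed against the dock (more than 25 N) (contact force between any of tote_1, tote_2, tote_3 and dock above 25 N).
It fails at once if the tape, the vial or the coupling is moved by more than 20 mm (distance of any of tape, coupling, vial from where it was at the start of the episode above 0.02 m).
It also fails if it takes over 72 s, if anything falls off the work surface, if the arm or the gripper's body presses on something with over 40 N, if the wrist force passes 120 N, or if a joint passes its speed limit or range.

## Working session

There is one attempt and no reset: what is moved stays moved. The work goes in short steps, Python scripts to look and compute and a tool call to move; the robot and the scene stay as the last step left them, time stands still between calls to the robot, and variables do not carry over. Pictures are saved under pics/ and viewed, at most 10 in all, crops included, and the job is handed in when it is done.

Besides the shell and the picture viewer there is one more tool, called after "Request:" by a JSON object that holds its "api" and its "payload". send_rows: Moves the arm, as the interface text tells. Its arguments: {"type":"object","properties":{"targets":{"type":"array","items":{"type":"object","properties":{"grip":{"type":"number"},"travel":{"type":"array","items":{"type":"number"}},"twist":{"type":"number"}}}}},"required":["targets"]}

```bash
mkdir -p pics; cat > h.py <<'E'
import numpy as np, cv2
from rig import arm
def snap(n,save=None):
    s=arm.snapshot(n)
    if save: cv2.imwrite('pics/'+save,s['img'])
    return s
def ray(s,u,v):
    K=np.array([[s['fx'],0,s['cx']],[0,s['fy'],s['cy']],[0,0,1.]])
    p=cv2.undistortPoints(np.array([[[u,v]]],float),K,np.array([s['k1'],0,0,0,0.]))[0,0]
    d=np.array(s['orientation'])@np.array([p[0],-p[1],-1.])
    return np.array(s['xyz']),d
def onz(s,u,v,z):
    o,d=ray(s,u,v); return o+d*(z-o[2])/d[2]
def cloud(s):
    K=np.array([[s['fx'],0,s['cx']],[0,s['fy'],s['cy']],[0,0,1.]])
    h,w=s['range_z'].shape
    u,v=np.meshgrid(np.arange(w),np.arange(h))
    p=cv2.undistortPoints(np.stack([u,v],-1).reshape(-1,1,2).astype(float),K,np.array([s['k1'],0,0,0,0.])).reshape(h,w,2)
    c=np.stack([p[...,0],-p[...,1],-np.ones((h,w))],-1)*s['range_z'][...,None]
    return c@np.array(s['orientation']).T+np.array(s['xyz'])
E
python3 - <<'E'
from h import *
for n in('top','side'):
    s=snap(n,n+'0.png'); print(n,s['xyz'],np.round(s['orientation'],3).tolist(),s['fx'],s['k1'])
print(arm.observe(), arm.grip_point_offset)
E
```

```text
top [0.31315055 0.00543698 1.41607987] [[-0.012, 0.98, -0.198], [-1.0, -0.013, -0.006], [-0.008, 0.198, 0.98]] 418.1088194198069 0.030033778946423517
side [ 0.24972895 -1.23269792  0.69212363] [[0.97, 0.107, -0.219], [-0.243, 0.409, -0.879], [-0.005, 0.906, 0.423]] 423.47543156499654 -0.14135407529623403
{'t': 0.1, 'qpos': array([-1.30410653e+00,  8.78919955e-02,  1.37208632e+00, -3.26683116e-06,
        1.68359184e+00, -1.03068583e-01]), 'joint_velocities': array([-2.70373918e-04, -4.24503250e-05, -2.71602965e-03,  3.53132847e-04,
        1.65561373e-03, -5.37132499e-04]), 'tau': array([ 2.23816241e-03, -3.41253805e+01, -3.03301728e+01,  7.20532774e-02,
        3.05089960e-02, -9.56471331e-05]), 'tcp_pos': array([ 0.1986462 , -0.51235129,  0.20442378]), 'ee_rot': array([[ 9.32414878e-01,  3.61389293e-01, -5.24280157e-04],
       [ 3.61389617e-01, -9.32412950e-01,  1.90673368e-03],
       [ 2.00227529e-04, -1.96733626e-03, -9.99998045e-01]]), 'contact_force': array([-0.00070223,  0.22932787, -0.21203588]), 'wrist_torque': array([-0.01016239,  0.02628229, -0.03836204]), 'grip_force': 0.0, 'finger_gap': 1.0016008822848024} 0.0188
```

View pics/top0.png

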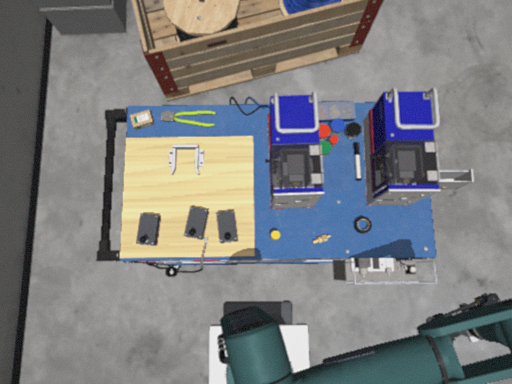

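View pics/side0.png

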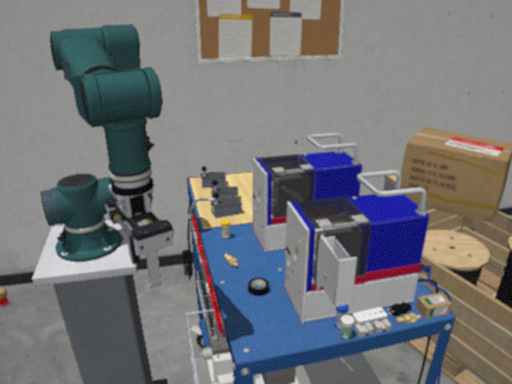

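The top view shows the three dark totes at about (148,228), (197,222) and (227,226) and the dock at (186,157). The vial is at (275,235), with two tall cabinets to the right of the board at columns 270-435.

```bash
python3 - <<'E'
from h import *
s=snap('top'); P=cloud(s); im=s['img']
Z=P[...,2]
cv2.imwrite('pics/crop0.png',cv2.resize(im[130:265,110:300],None,fx=4,fy=4,interpolation=cv2.INTER_CUBIC))
hsv=cv2.cvtColor(im,cv2.COLOR_BGR2HSV)
m=np.zeros(Z.shape,np.uint8); m[200:258,125:252]=1
lid=((hsv[...,2]<110)&(Z>.035)&(m>0)).astype(np.uint8)
n,l,st,c=cv2.connectedComponentsWithStats(lid)
for i in range(1,n):
    if st[i,4]<60: continue
    ys,xs=np.where((l==i)&(Z<.062)&(Z>.042))
    hi=(l==i)&(Z>.064)
    # lid corners by rays on z=.05
    cn=[c for c in cv2.findContours((l==i).astype(np.uint8),0,1)[0]][0]
    w=np.array([onz(s,u,v,.05)[:2] for u,v in cn.reshape(-1,2)],np.float32)
    print(i,st[i],'lid medZ',np.median(Z[ys,xs]),'rect',cv2.minAreaRect(w*1000),'knobpx',np.argwhere(hi).mean(0),P[hi].mean(0),hi.sum(),Z[l==i].max())
b=P[135:256,125:252].reshape(-1,3); print('boardz',np.median(b[:,2]))
d=P[140:178,160:212]; mm=d[...,2]>.018
print('dock',mm.sum()); 
for t in(.018,.032):
  q=d[d[...,2]>t]; print(t,q.min(0),q.max(0),cv2.minAreaRect((q[:,:2]*1000).astype(np.float32)))
v=P[225:245,265:286]; q=v[v[...,2]>.03]; print('vial',q.mean(0),q.max(0))
E
```

```text
1 [186 207  22  31 469] lid medZ 0.049518757419639514 rect ((478.2804260253906, 197.85618591308594), (56.00069046020508, 95.70933532714844), 78.07816314697266) knobpx [231.325 191.6  ] [0.43669282 0.19722964 0.15144039] 40 1.4160798673983666
2 [218 210  19  32 465] lid medZ 0.04943430654788905 rect ((465.341552734375, 97.40180206298828), (99.9000244140625, 53.909122467041016), 7.353140830993652) knobpx [235.53846154 226.79487179] [0.42631286 0.09233627 0.1187102 ] 39 1.4160798673983666
3 [138 214  21  31 495] lid medZ 0.049610571975721496 rect ((459.653076171875, 355.7997741699219), (58.38856887817383, 96.84530639648438), 84.30799865722656) knobpx [238.6   142.875] [0.41796308 0.34365016 0.15075486] 40 1.4160798673983666
boardz 0.006022508087828893
dock 293
0.018 [0.31315055 0.00543698 0.01805271] [0.75217976 0.29316255 1.41607987] ((521.3446044921875, 166.74473571777344), (512.0784912109375, 123.43196105957031), 24.216232299804688)
0.032 [0.31315055 0.00543698 0.03204295] [0.75198288 0.28810074 1.41607987] ((522.9619140625, 163.1487274169922), (512.0784912109375, 115.54603576660156), 24.216232299804688)
vial [ 0.433828   -0.05914422  0.05517816] [ 0.44897515 -0.0468126   0.0609071 ]
```

View pics/crop0.png

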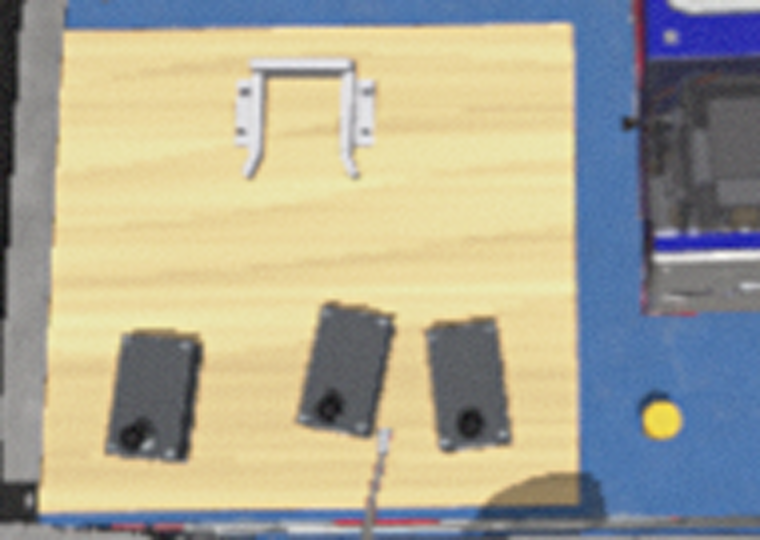

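The crop shows each knob near the bottom (robot-side) end of its lid, at full-image pixels (143.5,238.5), (192,231.5) and (227,236). The dock opens downward, with its stop at row ~146. Refine knobs, yaws and dock next.

```bash
cat > meas.py <<'E'
from h import *
def knobs(s):
    P=cloud(s); Z=P[...,2]; g=cv2.cvtColor(s['img'],cv2.COLOR_BGR2GRAY); out=[]
    for u,v in((143.5,238.5),(192,231.5),(227,235.7)):
        w=g[int(v)-6:int(v)+7,int(u)-6:int(u)+7]; z=Z[int(v)-6:int(v)+7,int(u)-6:int(u)+7]
        k=(z>.064)&(z<.1); a=np.argwhere(k).mean(0)+[int(v)-6,int(u)-6]
        d=(w<38); b=np.argwhere(d).mean(0)+[int(v)-6,int(u)-6]
        out.append((k.sum(),a.round(2),onz(s,a[1],a[0],.08)[:2].round(4),d.sum(),b.round(2),onz(s,b[1],b[0],.08)[:2].round(4),z[z<.2].max().round(4)))
    return out
E
python3 - <<'E'
from meas import *
s=snap('top')
for k in knobs(s): print(*k)
P=cloud(s); Z=P[...,2]; 
m=np.zeros(Z.shape,bool); m[200:258,125:252]=1
n,l,st,c=cv2.connectedComponentsWithStats((m&(Z>.043)&(Z<.1)).astype(np.uint8))
for i in range(1,n):
    if st[i,4]<60: continue
    q=P[(l==i)&(Z<.056)]; c_,(a,b),t=cv2.minAreaRect((q[:,:2]*1000).astype(np.float32))
    C=np.cov(q[:,:2].T); w,V=np.linalg.eigh(C); v=V[:,1]*np.sign(V[0,1])
    print('lid',q.mean(0).round(4),c_,a,b,t,'pca deg',np.degrees(np.arctan2(v[1],v[0])).round(2))
d=P[138:180,160:214]; z=d[...,2]
q=d[(z>.031)&(z<.06)]; print('stop',len(q),q.min(0),q.max(0),q.mean(0),cv2.minAreaRect((q[:,:2]*1000).astype(np.float32)))
r=d[(z>.021)&(z<.031)]
for x0,x1 in((.61,.63),(.63,.65),(.65,.67),(.67,.69),(.58,.61)):
    t=r[(r[:,0]>x0)&(r[:,0]<x1)]; mid=.2175
    for side in(t[t[:,1]>mid],t[t[:,1]<mid]):
        if len(side): print(x0,len(side),side[:,1].min().round(4),side[:,1].max().round(4),side[:,1].mean().round(4))
print(r.min(0),r.max(0))
# side view knobs
s2=snap('side'); cv2.imwrite('pics/side_crop.png',cv2.resize(s2['img'][155:245,180:270],None,fx=6,fy=6,interpolation=cv2.INTER_CUBIC))
R=np.array(s2['orientation'])
for k in knobs(s):
    p=R.T@(np.r_[k[5],.078]-s2['xyz']); K=np.array([[s2['fx'],0,s2['cx']],[0,s2['fy'],s2['cy']],[0,0,1.]])
    print(cv2.projectPoints(np.array([[p[0],-p[1],-p[2]]]),np.zeros(3),np.zeros(3),K,np.array([s2['k1'],0,0,0,0.]))[0].ravel())
E
```

```text
39 [238.9  142.72] [0.4236 0.3624] 14 [238.43 143.14] [0.4251 0.3611] 0.0911
38 [231.92 191.37] [0.4437 0.2081] 11 [231. 192.] [0.4466 0.2061] 0.0907
38 [235.84 226.79] [0.4297 0.0949] 13 [234.77 227.38] [0.4331 0.093 ] 0.0914
lid [0.4811 0.2002 0.0495] (479.2439270019531, 200.87025451660156) 60.001564025878906 99.55742645263672 79.31317901611328 pca deg -8.37
lid [0.4676 0.0997 0.0497] (465.4957580566406, 99.24264526367188) 99.90792083740234 59.43634796142578 6.710380554199219 pca deg 7.06
lid [0.4614 0.358  0.0494] (459.37786865234375, 358.8486633300781) 60.944942474365234 99.50384521484375 83.42884063720703 pca deg -3.76
stop 110 [0.6495835  0.19911209 0.03100866] [0.75137044 0.29131918 0.04705448] [0.73615563 0.24204338 0.03723125] ((700.28173828125, 245.19363403320312), (91.62996673583984, 101.95820617675781), 89.64996337890625)
0.65 14 0.2793 0.2932 0.2853
0.65 12 0.1973 0.2072 0.2017
0.67 14 0.2789 0.2981 0.284
0.67 16 0.2004 0.208 0.2042
[0.65018015 0.1972881  0.02105681] [0.74275534 0.29808574 0.03067424]
[203.61611458 169.00593788]
[214.85259427 183.05931413]
[216.06071742 195.82180311]
```

View pics/side_crop.png

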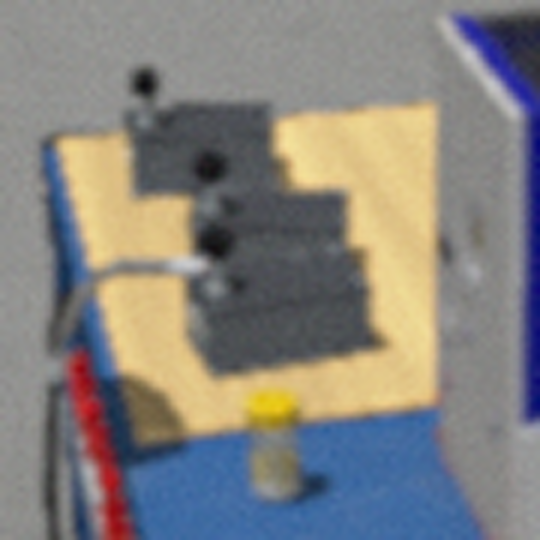

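Depth knob positions agree with lid centre minus 36 mm within 1 mm. In the side view the knobs sit at (204,169), (215,183) and (216,196), as projected. Start moving, and refine the dock in the meantime.

```bash
python3 - <<'E'
from h import *
Q=[]
for i in range(6):
    s=snap('top'); P=cloud(s); Q.append(P[138:182,160:214].reshape(-1,3))
d=np.median(np.array(Q),0); z=d[:,2]; d=d[(z>.0)&(z<.1)]; z=d[:,2]
st=d[(z>.0345)]; 
for y0 in np.arange(.20,.30,.01):
    t=st[(st[:,1]>=y0)&(st[:,1]<y0+.01)]
    if len(t): print('stop',y0.round(2),len(t),t[:,0].min().round(4),t[:,0].max().round(4))
r=d[(z>.02)&(z<.0345)]
for x0 in np.arange(.63,.75,.01):
    t=r[(r[:,0]>=x0)&(r[:,0]<x0+.01)]
    L=t[t[:,1]>.243][:,1]; R=t[t[:,1]<.243][:,1]
    if len(L) and len(R): print('rail',x0.round(2),L.min().round(4),L.max().round(4),R.min().round(4),R.max().round(4),'mid',((L.mean()+R.mean())/2).round(4))
Pf=P[100:256,255:440].reshape(-1,3); c=Pf[(Pf[:,2]>.1)&(Pf[:,2]<.6)]; print('cabinets',c.min(0),c.max(0))
E
```

```text
stop 0.2 9 0.7392 0.7494
stop 0.21 9 0.7398 0.7502
stop 0.22 10 0.7399 0.7498
stop 0.23 11 0.7397 0.7499
stop 0.24 10 0.7404 0.75
stop 0.25 10 0.7404 0.7506
stop 0.26 11 0.7402 0.7503
stop 0.27 9 0.7424 0.7508
stop 0.28 6 0.7406 0.7505
rail 0.65 0.2833 0.2926 0.1968 0.2037 mid 0.2443
rail 0.66 0.2795 0.2898 0.2007 0.2075 mid 0.2445
rail 0.67 0.2792 0.2864 0.2011 0.2075 mid 0.2435
rail 0.68 0.2794 0.2871 0.2005 0.208 mid 0.2436
rail 0.69 0.2778 0.2869 0.2008 0.2079 mid 0.2434
rail 0.7 0.2776 0.2868 0.2008 0.2079 mid 0.2429
rail 0.71 0.2777 0.2877 0.201 0.2082 mid 0.2437
rail 0.72 0.2773 0.2842 0.2011 0.2082 mid 0.2427
rail 0.73 0.2777 0.2845 0.2012 0.2365 mid 0.2445
rail 0.74 0.2437 0.2797 0.2007 0.2422 mid 0.2421
cabinets [ 0.5229111  -0.56238636  0.10004216] [ 0.83714127 -0.02927652  0.32456265]
```

Request:
{"api": "send_rows", "payload": {"targets": [{"grip":1,"travel":[3,-4,-0.5],"twist":0},{"grip":1,"travel":[6.5,-8.7,-1],"twist":0},{"grip":1,"travel":[10,-13.5,-1],"twist":0},{"grip":1,"travel":[13.5,-18.2,-1],"twist":0},{"grip":1,"travel":[17,-23,-1],"twist":0}]}}

```text
t: 1.18
tcp_pos: [0.2744, -0.2352, 0.2157]
ee_rot: [[0.933, 0.361, 0.001], [0.361, -0.933, -0.001], [0.001, 0.001, -1.0]]
contact_force: [0.2, -0.2, 0.4]
finger_gap: 1.0
grip_force: 0.0
```

Request:
{"api": "send_rows", "payload": {"targets": [{"grip":1,"travel":[2.3,-4.3,0],"twist":0},{"grip":1,"travel":[4.6,-8.5,0],"twist":0},{"grip":1,"travel":[6.9,-12.8,0],"twist":0},{"grip":1,"travel":[9.2,-17,0],"twist":0},{"grip":1,"travel":[11.5,-21.3,0],"twist":0}]}}

```text
t: 1.8
tcp_pos: [0.3044, 0.0047, 0.2158]
ee_rot: [[0.933, 0.361, 0.002], [0.361, -0.933, -0.0], [0.002, 0.001, -1.0]]
contact_force: [0.5, 0.0, 0.1]
finger_gap: 0.999
grip_force: 0.0
```

Request:
{"api": "send_rows", "payload": {"targets": [{"grip":0.8,"travel":[3.7,-4.6,0],"twist":0.1},{"grip":0.7,"travel":[7.4,-9.2,0],"twist":0.2},{"grip":0.7,"travel":[11.1,-13.7,0],"twist":0.3},{"grip":0.7,"travel":[14.8,-18.3,0],"twist":0.4},{"grip":0.7,"travel":[18.5,-22.9,0],"twist":0.485}]}}

```text
t: 2.42
tcp_pos: [0.3944, 0.2858, 0.2157]
ee_rot: [[0.993, -0.117, 0.001], [-0.117, -0.993, 0.0], [0.001, -0.0, -1.0]]
contact_force: [1.0, -1.0, 0.1]
finger_gap: 0.702
grip_force: 0.0
```

Request:
{"api": "send_rows", "payload": {"targets": [{"grip":0.6,"travel":[1,-4,0],"twist":0},{"grip":0.6,"travel":[2,-7.95,0],"twist":0},{"grip":0.6,"travel":[2,-7.95,4],"twist":0},{"grip":0.6,"travel":[2,-7.95,8],"twist":0},{"grip":0.6,"travel":[2,-7.95,10],"twist":0}]}}

```text
t: 3.05
tcp_pos: [0.4219, 0.3596, 0.1124]
ee_rot: [[0.993, -0.115, -0.004], [-0.115, -0.993, -0.003], [-0.003, 0.003, -1.0]]
contact_force: [-0.0, -0.3, 0.3]
finger_gap: 0.602
grip_force: 0.0
```

Request:
{"api": "send_rows", "payload": {"targets": [{"grip":0.6,"travel":[0,0,2],"twist":0},{"grip":0.6,"travel":[0,0,4],"twist":0},{"grip":0.6,"travel":[0,0,5.6],"twist":0},{"grip":0.6,"travel":[0,0,5.6],"twist":0},{"grip":0.5,"travel":[0,0,5.6],"twist":0}]}}

```text
t: 3.68
tcp_pos: [0.4236, 0.3606, 0.0602]
ee_rot: [[0.993, -0.115, 0.001], [-0.115, -0.993, 0.001], [0.001, -0.001, -1.0]]
contact_force: [0.8, -0.5, 0.8]
finger_gap: 0.525
grip_force: 0.0
```

Request:
{"api": "send_rows", "payload": {"targets": [{"grip":0.5,"travel":[0,-0.2,0.1],"twist":0},{"grip":0.3,"travel":[0,-0.2,0.1],"twist":0},{"grip":0.1,"travel":[0,-0.2,0.1],"twist":0},{"grip":0.1,"travel":[0,-0.2,0.1],"twist":0},{"grip":0.1,"travel":[0,-0.2,0.1],"twist":0}]}}

```text
t: 4.3
tcp_pos: [0.4236, 0.3635, 0.0589]
ee_rot: [[0.993, -0.115, 0.001], [-0.115, -0.993, 0.003], [0.001, -0.003, -1.0]]
contact_force: [0.8, 4.1, -0.4]
finger_gap: 0.222
grip_force: 30.0
```

```bash
cat > st.py <<'E'
from rig import arm
import numpy as np
s=arm.observe(); print(s['t'],s['tcp_pos'].round(4),s['contact_force'].round(2),s['wrist_torque'].round(3),round(s['finger_gap'],3),s['grip_force'])
E
python3 st.py
```

```text
4.3 [0.4236 0.3635 0.0589] [ 0.78  4.12 -0.36] [0.736 0.045 0.02 ] 0.222 30.000100135803223
```

Request:
{"api": "send_rows", "payload": {"targets": [{"grip":0.1,"travel":[0.19,-0.2,-0.2],"twist":0},{"grip":0.1,"travel":[0.38,-0.2,-0.41],"twist":0},{"grip":0.1,"travel":[0.57,-0.2,-0.62],"twist":0},{"grip":0.1,"travel":[0.76,-0.2,-0.85],"twist":0},{"grip":0.1,"travel":[0.76,-0.2,-0.85],"twist":0}]}}

```text
t: 4.92
tcp_pos: [0.4314, 0.3628, 0.0665]
ee_rot: [[0.993, -0.115, -0.0], [-0.115, -0.993, -0.001], [0.0, 0.001, -1.0]]
contact_force: [-1.1, 0.6, -5.6]
finger_gap: 0.222
grip_force: 30.0
```

Request:
{"api": "send_rows", "payload": {"targets": [{"grip":0.1,"travel":[0,0,0],"twist":0},{"grip":0.1,"travel":[0,0,0],"twist":0},{"grip":0.1,"travel":[0,0,0],"twist":0},{"grip":0.1,"travel":[0,0,0],"twist":0},{"grip":0.1,"travel":[0,0,0],"twist":0}]}}

```text
t: 5.55
tcp_pos: [0.4314, 0.3631, 0.0667]
ee_rot: [[0.993, -0.115, 0.0], [-0.115, -0.993, -0.001], [0.0, 0.001, -1.0]]
contact_force: [1.6, -1.0, -6.8]
finger_gap: 0.213
grip_force: 30.0
```

```bash
python3 st.py; python3 - <<'E'
from h import *
s=snap('side','s1.png'); cv2.imwrite('pics/s1c.png',cv2.resize(s['img'][130:230,150:280],None,fx=6,fy=6,interpolation=cv2.INTER_CUBIC))
E
```

```text
5.55 [0.4314 0.3631 0.0667] [ 1.64 -1.05 -6.85] [-0.01  -0.006  0.018] 0.213 29.998523890972137
```

View pics/s1c.png

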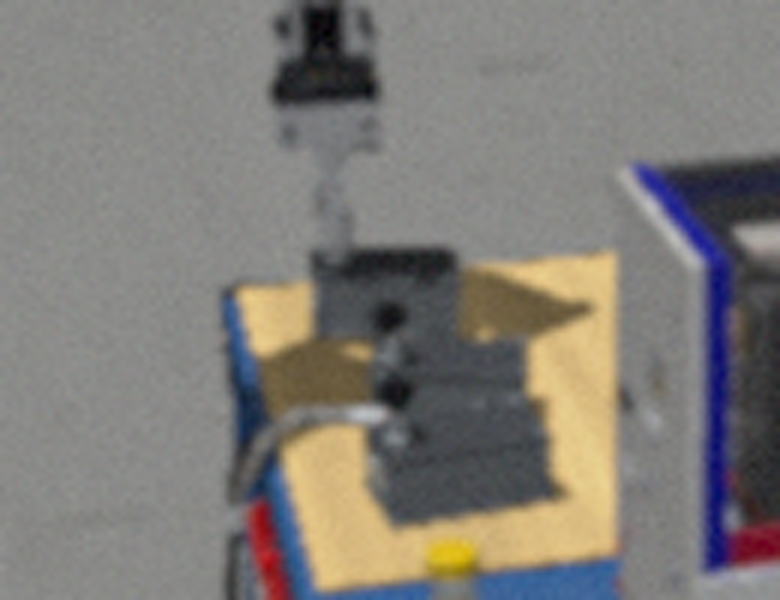

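Side view: the fingers hold the knob of tote 1 (crop pixel ~(335,250)) and the others stand undisturbed. The moment gives ~0.85 kg, so tote 1 is full. Check the tilt from depth.

```bash
cat > tilt.py <<'E'
from h import *
import sys
cx,cy,th=float(sys.argv[1]),float(sys.argv[2]),np.radians(float(sys.argv[3]))
P=np.concatenate([cloud(snap('top')).reshape(-1,3) for _ in range(2)])
d=P[:,:2]-[cx,cy]; a=d@[np.cos(th),np.sin(th)]; b=d@[-np.sin(th),np.cos(th)]
k=(abs(a)<48)&(abs(a)<.046)&(abs(b)<.026)&(P[:,2]>.04)&(P[:,2]<.068)
a,z=a[k],P[k,2]
for _ in range(4):
    f=np.polyfit(a,z,1); r=abs(z-np.polyval(f,a)); g=r<.003; a,z=a[g],z[g]
print('n',len(a),'range',a.min(),a.max(),'slope',f,'near rise mm',-f[0]*100)
E
python3 tilt.py .4614 .3588 -6.6; python3 st.py
```

```text
n 275 range -0.037846001374006184 0.04579970902453462 slope [-0.08350277  0.05382006] near rise mm 8.350276638944381
5.7 [0.4313 0.3632 0.0668] [ 0.41 -0.78 -7.41] [-0.098  0.026 -0.046] 0.216 29.99832808971405
```

Request:
{"api": "send_rows", "payload": {"targets": [{"grip":0.1,"travel":[-0.2,0,0.22],"twist":0},{"grip":0.1,"travel":[-0.4,0,0.44],"twist":0},{"grip":0.1,"travel":[-0.6,0,0.66],"twist":0},{"grip":0.1,"travel":[-0.76,0,0.85],"twist":0},{"grip":0.1,"travel":[-0.76,0,0.85],"twist":0}]}}

```text
t: 6.32
tcp_pos: [0.4239, 0.3643, 0.0588]
ee_rot: [[0.993, -0.115, 0.001], [-0.115, -0.993, 0.0], [0.001, -0.0, -1.0]]
contact_force: [1.4, -0.2, -6.3]
finger_gap: 0.215
grip_force: 30.0
```

Request:
{"api": "send_rows", "payload": {"targets": [{"grip":0.3,"travel":[0,0,0],"twist":0},{"grip":0.5,"travel":[0,0,0],"twist":0},{"grip":0.6,"travel":[0,0,0],"twist":0},{"grip":0.6,"travel":[0,0,-2],"twist":0},{"grip":0.6,"travel":[0,0,-6],"twist":0}]}}

```text
t: 6.95
tcp_pos: [0.4224, 0.3635, 0.1173]
ee_rot: [[0.993, -0.115, -0.004], [-0.115, -0.993, -0.002], [-0.003, 0.003, -1.0]]
contact_force: [0.3, -0.1, -1.1]
finger_gap: 0.599
grip_force: 0.0
```

Request:
{"api": "send_rows", "payload": {"targets": [{"grip":0.6,"travel":[0.9,3.8,-0.5],"twist":0.02},{"grip":0.6,"travel":[1.9,7.6,-0.5],"twist":0.04},{"grip":0.6,"travel":[2.8,11.4,0],"twist":0.06},{"grip":0.6,"travel":[3.8,15.2,0],"twist":0.072},{"grip":0.6,"travel":[3.8,15.2,0],"twist":0.072}]}}

```text
t: 7.58
tcp_pos: [0.4444, 0.2072, 0.119]
ee_rot: [[0.982, -0.19, 0.001], [-0.19, -0.982, 0.0], [0.001, -0.0, -1.0]]
contact_force: [-0.8, -0.6, 0.6]
finger_gap: 0.606
grip_force: 0.0
```

Request:
{"api": "send_rows", "payload": {"targets": [{"grip":0.6,"travel":[0,0,0],"twist":0},{"grip":0.6,"travel":[0,0,2],"twist":0},{"grip":0.6,"travel":[0,0,3],"twist":0},{"grip":0.6,"travel":[0,0,3],"twist":0},{"grip":0.6,"travel":[0,0,3],"twist":0}]}}

```text
t: 8.2
tcp_pos: [0.4441, 0.2094, 0.0889]
ee_rot: [[0.983, -0.185, 0.001], [-0.185, -0.983, 0.0], [0.001, -0.0, -1.0]]
contact_force: [0.9, 0.8, 0.7]
finger_gap: 0.595
grip_force: 0.0
```

```bash
python3 tilt.py .4594 .3588 -6.6; python3 tilt.py .4792 .2009 -10.7;python3 st.py
```

```text
n 83 range -0.04593808810581635 0.009716511800571263 slope [-0.02253609  0.04915105] near rise mm 2.253608972770535
n 132 range 0.013740221260667273 0.04586493272048873 slope [0.00176531 0.04972275] near rise mm -0.1765305822985441
8.4 [0.4443 0.2091 0.0891] [ 0.27  0.47 -0.42] [ 0.096  0.084 -0.028] 0.599 0.0
```

Request:
{"api": "send_rows", "payload": {"targets": [{"grip":0.6,"travel":[0,0,1.5],"twist":0},{"grip":0.6,"travel":[0,0.1,3.05],"twist":0},{"grip":0.6,"travel":[0,0.1,3.05],"twist":0},{"grip":0.4,"travel":[0,0.1,3.05],"twist":0},{"grip":0.3,"travel":[0,0.1,3.05],"twist":0}]}}

```text
t: 9.02
tcp_pos: [0.4441, 0.208, 0.0584]
ee_rot: [[0.983, -0.186, 0.001], [-0.186, -0.983, 0.0], [0.001, -0.0, -1.0]]
contact_force: [-0.2, -0.1, -0.1]
finger_gap: 0.425
grip_force: 0.0
```

Request:
{"api": "send_rows", "payload": {"targets": [{"grip":0.1,"travel":[0,0,0],"twist":0},{"grip":0.1,"travel":[0,0,0],"twist":0},{"grip":0.1,"travel":[0,0,0],"twist":0},{"grip":0.1,"travel":[0,0,0],"twist":0},{"grip":0.1,"travel":[0,0,0],"twist":0}]}}

```text
t: 9.65
tcp_pos: [0.444, 0.2082, 0.0583]
ee_rot: [[0.983, -0.186, 0.001], [-0.186, -0.983, 0.001], [0.001, -0.001, -1.0]]
contact_force: [0.1, 1.7, 1.2]
finger_gap: 0.217
grip_force: 30.0
```

Request:
{"api": "send_rows", "payload": {"targets": [{"grip":0.1,"travel":[0.19,0,-0.2],"twist":0},{"grip":0.1,"travel":[0.38,0,-0.43],"twist":0},{"grip":0.1,"travel":[0.57,0,-0.66],"twist":0},{"grip":0.1,"travel":[0.8,0,-0.9],"twist":0},{"grip":0.1,"travel":[0.8,0,-0.9],"twist":0}]}}

```text
t: 10.28
tcp_pos: [0.4518, 0.2063, 0.067]
ee_rot: [[0.982, -0.186, 0.0], [-0.186, -0.982, -0.0], [0.0, 0.0, -1.0]]
contact_force: [0.8, 0.5, -2.4]
finger_gap: 0.218
grip_force: 30.0
```

Request:
{"api": "send_rows", "payload": {"targets": [{"grip":0.1,"travel":[0,0,0],"twist":0},{"grip":0.1,"travel":[0,0,0],"twist":0},{"grip":0.1,"travel":[0,0,0],"twist":0},{"grip":0.1,"travel":[0,0,0],"twist":0},{"grip":0.1,"travel":[0,0,0],"twist":0}]}}

```text
t: 10.9
tcp_pos: [0.4515, 0.2064, 0.0669]
ee_rot: [[0.983, -0.186, -0.0], [-0.186, -0.983, -0.0], [-0.0, 0.0, -1.0]]
contact_force: [0.9, 0.1, -2.6]
finger_gap: 0.219
grip_force: 30.0
```

```bash
python3 st.py; python3 tilt.py .4812 .2009 -10.7;python3 st.py;python3 tilt.py .4594 .3588 -6.6
```

```text
10.9 [0.4515 0.2064 0.0669] [ 0.85  0.06 -2.61] [ 0.139  0.066 -0.028] 0.219 29.999482333660126
n 118 range -0.011625892185614667 0.04576172999430249 slope [-0.07149712  0.05589476] near rise mm 7.149711854254318
11.0 [0.4516 0.2064 0.0669] [-0.36 -0.84 -3.16] [0.067 0.112 0.029] 0.217 29.9995020031929
n 218 range -0.04586760138083489 0.043050697895185765 slope [-0.02285037  0.04932204] near rise mm 2.285036848096221
```

Request:
{"api": "send_rows", "payload": {"targets": [{"grip":0.1,"travel":[-0.2,0,0.22],"twist":0},{"grip":0.1,"travel":[-0.4,0,0.44],"twist":0},{"grip":0.1,"travel":[-0.6,0,0.66],"twist":0},{"grip":0.1,"travel":[-0.8,0,0.9],"twist":0},{"grip":0.1,"travel":[-0.8,0,0.9],"twist":0}]}}

```text
t: 11.72
tcp_pos: [0.444, 0.2081, 0.0583]
ee_rot: [[0.983, -0.186, 0.001], [-0.186, -0.983, 0.0], [0.001, -0.0, -1.0]]
contact_force: [0.2, 0.8, -0.6]
finger_gap: 0.219
grip_force: 30.0
```

Request:
{"api": "send_rows", "payload": {"targets": [{"grip":0.3,"travel":[0,0,0],"twist":0},{"grip":0.5,"travel":[0,0,0],"twist":0},{"grip":0.6,"travel":[0,0,0],"twist":0},{"grip":0.6,"travel":[0,0,-2],"twist":0},{"grip":0.6,"travel":[0,0,-6],"twist":0}]}}

```text
t: 12.35
tcp_pos: [0.4421, 0.2073, 0.1165]
ee_rot: [[0.983, -0.186, -0.005], [-0.186, -0.983, -0.002], [-0.004, 0.003, -1.0]]
contact_force: [0.1, 0.3, 0.5]
finger_gap: 0.599
grip_force: 0.0
```

```bash
sed -i "s/^a,z=a\[k\],P\[k,2\]/k\&=np.hypot(a+.036,b)>.017\na,z=a[k],P[k,2]/" tilt.py; python3 tilt.py .4594 .3588 -6.6; python3 tilt.py .4655 .0992 6.7; python3 st.py
```

```text
n 47 range -0.04573708865950364 -0.0003911351159707709 slope [-0.00537816  0.04866647] near rise mm 0.5378163479540775
n 529 range -0.04576685311264641 0.04591243431156668 slope [-0.00359708  0.04976055] near rise mm 0.35970809841097945
12.55 [0.4442 0.208  0.1186] [-0.1  -0.18  0.18] [ 0.026 -0.002 -0.02 ] 0.604 0.0
```

Request:
{"api": "send_rows", "payload": {"targets": [{"grip":0.6,"travel":[0.2,3,0],"twist":-0.08},{"grip":0.6,"travel":[0.4,6,0],"twist":-0.16},{"grip":0.6,"travel":[0.55,9,0],"twist":-0.24},{"grip":0.6,"travel":[0.7,11.4,0],"twist":-0.304},{"grip":0.6,"travel":[0.7,11.4,0],"twist":-0.304}]}}

```text
t: 13.18
tcp_pos: [0.4282, 0.0935, 0.1163]
ee_rot: [[0.994, 0.113, -0.003], [0.113, -0.994, -0.0], [-0.003, -0.0, -1.0]]
contact_force: [0.2, 0.3, -0.4]
finger_gap: 0.598
grip_force: 0.0
```

Request:
{"api": "send_rows", "payload": {"targets": [{"grip":0.6,"travel":[0,0,0],"twist":0},{"grip":0.6,"travel":[0,0,2],"twist":0},{"grip":0.6,"travel":[0,0,3],"twist":0},{"grip":0.6,"travel":[0,0,3],"twist":0},{"grip":0.6,"travel":[0,0,3],"twist":0}]}}

```text
t: 13.8
tcp_pos: [0.4297, 0.0949, 0.0884]
ee_rot: [[0.993, 0.117, 0.001], [0.117, -0.993, 0.0], [0.001, 0.0, -1.0]]
contact_force: [0.6, 0.5, -0.3]
finger_gap: 0.598
grip_force: 0.0
```

```bash
python3 st.py
```

```text
13.8 [0.4297 0.0949 0.0884] [ 0.65  0.51 -0.35] [ 0.029  0.035 -0.053] 0.598 0.0
```

Request:
{"api": "send_rows", "payload": {"targets": [{"grip":0.6,"travel":[0,0,1.5],"twist":0},{"grip":0.6,"travel":[0,0,2.95],"twist":0},{"grip":0.6,"travel":[0,0,2.95],"twist":0},{"grip":0.4,"travel":[0,0,2.95],"twist":0},{"grip":0.3,"travel":[0,0,2.95],"twist":0}]}}

```text
t: 14.42
tcp_pos: [0.4298, 0.0946, 0.0589]
ee_rot: [[0.993, 0.116, 0.001], [0.116, -0.993, 0.0], [0.001, 0.0, -1.0]]
contact_force: [0.3, -0.1, 0.1]
finger_gap: 0.426
grip_force: 0.0
```

Request:
{"api": "send_rows", "payload": {"targets": [{"grip":0.1,"travel":[0,0,0],"twist":0},{"grip":0.1,"travel":[0,0,0],"twist":0},{"grip":0.1,"travel":[0,0,0],"twist":0},{"grip":0.1,"travel":[0,0,0],"twist":0},{"grip":0.1,"travel":[0,0,0],"twist":0}]}}

```text
t: 15.05
tcp_pos: [0.4295, 0.0952, 0.0588]
ee_rot: [[0.993, 0.117, 0.0], [0.117, -0.993, 0.001], [0.001, -0.001, -1.0]]
contact_force: [-1.5, 2.6, 2.8]
finger_gap: 0.219
grip_force: 30.0
```

Request:
{"api": "send_rows", "payload": {"targets": [{"grip":0.1,"travel":[0.19,0,-0.2],"twist":0},{"grip":0.1,"travel":[0.38,0,-0.43],"twist":0},{"grip":0.1,"travel":[0.57,0,-0.66],"twist":0},{"grip":0.1,"travel":[0.8,0,-0.9],"twist":0},{"grip":0.1,"travel":[0.8,0,-0.9],"twist":0}]}}

```text
t: 15.68
tcp_pos: [0.4374, 0.0952, 0.0673]
ee_rot: [[0.993, 0.116, -0.0], [0.116, -0.993, -0.001], [-0.0, 0.001, -1.0]]
contact_force: [-0.3, 0.5, -7.2]
finger_gap: 0.216
grip_force: 30.0
```

Request:
{"api": "send_rows", "payload": {"targets": [{"grip":0.1,"travel":[0,0,0],"twist":0},{"grip":0.1,"travel":[0,0,0],"twist":0},{"grip":0.1,"travel":[0,0,0],"twist":0},{"grip":0.1,"travel":[0,0,0],"twist":0},{"grip":0.1,"travel":[0,0,0],"twist":0}]}}

```text
t: 16.3
tcp_pos: [0.4374, 0.0954, 0.0674]
ee_rot: [[0.993, 0.117, 0.0], [0.117, -0.993, -0.0], [0.0, 0.0, -1.0]]
contact_force: [0.6, -0.1, -7.5]
finger_gap: 0.216
grip_force: 30.0
```

```bash
python3 st.py; python3 tilt.py .4675 .0995 6.7;python3 st.py
```

```text
16.3 [0.4374 0.0954 0.0674] [ 0.62 -0.09 -7.54] [-0.088 -0.019 -0.013] 0.216 29.998515844345093
16.4 [0.4374 0.0955 0.0675] [-0.37 -0.77 -8.45] [-0.034  0.009 -0.089] 0.215 29.99839425086975Traceback (most recent call last):
  File "tilt.py", line 10, in <module>
    f=np.polyfit(a,z,1); r=abs(z-np.polyval(f,a)); g=r<.003; a,z=a[g],z[g]
    raise TypeError("expected non-empty vector for x")
TypeError: expected non-empty vector for x
```

Tote 3 is full too (~7.5 N), so tote 2 is the nearly empty one. The arm hides tote 3 from above, so verify its tilt from the side camera's depth.

```bash
sed -e "s/snap('top')/snap('side')/" tilt.py > tilts.py; python3 tilts.py .4675 .0995 6.7;python3 st.py
```

```text
n 175 range -0.04398803421295154 0.045983397357245624 slope [-0.08439957  0.05589772] near rise mm 8.43995691145223
16.5 [0.4373 0.0955 0.0675] [ 1.14 -0.49 -7.62] [-0.101 -0.035 -0.014] 0.217 29.998429119586945
```

Request:
{"api": "send_rows", "payload": {"targets": [{"grip":0.1,"travel":[-0.2,0,0.22],"twist":0},{"grip":0.1,"travel":[-0.4,0,0.44],"twist":0},{"grip":0.1,"travel":[-0.6,0,0.66],"twist":0},{"grip":0.1,"travel":[-0.8,0,0.93],"twist":0},{"grip":0.1,"travel":[-0.8,0,0.93],"twist":0}]}}

```text
t: 17.12
tcp_pos: [0.4295, 0.0944, 0.0589]
ee_rot: [[0.993, 0.117, 0.001], [0.117, -0.993, -0.0], [0.001, 0.0, -1.0]]
contact_force: [-2.4, -1.5, -0.8]
finger_gap: 0.22
grip_force: 30.0
```

Request:
{"api": "send_rows", "payload": {"targets": [{"grip":0.3,"travel":[0,0,0],"twist":0},{"grip":0.5,"travel":[0,0,0],"twist":0},{"grip":0.6,"travel":[0,0,0],"twist":0},{"grip":0.6,"travel":[0,0,-2],"twist":0},{"grip":0.6,"travel":[0,0,-6],"twist":0}]}}

```text
t: 17.75
tcp_pos: [0.428, 0.0946, 0.1171]
ee_rot: [[0.993, 0.117, -0.004], [0.117, -0.993, -0.0], [-0.004, -0.0, -1.0]]
contact_force: [1.2, -0.3, -1.0]
finger_gap: 0.596
grip_force: 0.0
```

Request:
{"api": "send_rows", "payload": {"targets": [{"grip":0.6,"travel":[0.6,-2.5,0],"twist":0.07},{"grip":0.6,"travel":[1.2,-5,0],"twist":0.14},{"grip":0.6,"travel":[2,-8,0],"twist":0.22},{"grip":0.6,"travel":[2.75,-11.05,0],"twist":0.304},{"grip":0.6,"travel":[2.75,-11.05,0],"twist":0.304}]}}

```text
t: 18.38
tcp_pos: [0.4439, 0.209, 0.1181]
ee_rot: [[0.983, -0.183, 0.0], [-0.183, -0.983, 0.0], [0.0, -0.0, -1.0]]
contact_force: [0.5, -0.6, 0.6]
finger_gap: 0.602
grip_force: 0.0
```

Request:
{"api": "send_rows", "payload": {"targets": [{"grip":0.6,"travel":[0,0,0],"twist":0},{"grip":0.6,"travel":[0,0,2],"twist":0},{"grip":0.6,"travel":[0,0,3],"twist":0},{"grip":0.6,"travel":[0,0,3],"twist":0},{"grip":0.6,"travel":[0,0,3],"twist":0}]}}

```text
t: 19.0
tcp_pos: [0.4442, 0.2073, 0.0887]
ee_rot: [[0.982, -0.186, 0.001], [-0.186, -0.982, 0.0], [0.001, -0.0, -1.0]]
contact_force: [-0.2, -0.1, 0.1]
finger_gap: 0.601
grip_force: 0.0
```

```bash
python3 st.py; python3 tilts.py .4655 .0992 6.7; python3 - <<'E'
from meas import *
s=snap('top'); P=cloud(s); Z=P[...,2]
m=np.zeros(Z.shape,bool); m[200:258,125:252]=1
n,l,st,c=cv2.connectedComponentsWithStats((m&(Z>.043)&(Z<.056)).astype(np.uint8))
for i in range(1,n):
    if st[i,4]>60: q=P[l==i]; print(st[i],cv2.minAreaRect((q[:,:2]*1000).astype(np.float32)))
E
```

```text
19.0 [0.4442 0.2073 0.0887] [-0.2  -0.07  0.06] [0.    0.023 0.02 ] 0.601 0.0
n 268 range -0.0457578990764446 0.04590753793812454 slope [-0.00190197  0.05134786] near rise mm 0.19019688170448826
[194 207  14  13 116] ((508.52069091796875, 186.84275817871094), (42.3990478515625, 35.51105499267578), 79.79058074951172)
[216 210  22  33 506] ((465.3823547363281, 98.93280029296875), (100.46342468261719, 59.67937088012695), 7.922371864318848)
[136 219  11  25 114] ((448.0401916503906, 385.48016357421875), (82.495849609375, 31.82701301574707), 18.79573631286621)
```

Request:
{"api": "send_rows", "payload": {"targets": [{"grip":0.6,"travel":[0,0,1.5],"twist":0},{"grip":0.6,"travel":[0,0,3],"twist":0},{"grip":0.6,"travel":[0,0,3],"twist":0},{"grip":0.4,"travel":[0,0,3],"twist":0},{"grip":0.3,"travel":[0,0,3],"twist":0}]}}

```text
t: 19.77
tcp_pos: [0.4442, 0.2077, 0.0586]
ee_rot: [[0.983, -0.186, 0.001], [-0.186, -0.983, 0.0], [0.001, -0.0, -1.0]]
contact_force: [0.8, -0.5, 0.6]
finger_gap: 0.426
grip_force: 0.0
```

Request:
{"api": "send_rows", "payload": {"targets": [{"grip":0.1,"travel":[0,0,0],"twist":0},{"grip":0.1,"travel":[0,0,0],"twist":0},{"grip":0.1,"travel":[0,0,0],"twist":0},{"grip":0.1,"travel":[0,0,0],"twist":0},{"grip":0.1,"travel":[0,0,0],"twist":0}]}}

```text
t: 20.4
tcp_pos: [0.444, 0.2078, 0.0585]
ee_rot: [[0.983, -0.186, 0.001], [-0.186, -0.983, 0.0], [0.001, -0.001, -1.0]]
contact_force: [0.8, 0.8, 0.6]
finger_gap: 0.215
grip_force: 30.0
```

Request:
{"api": "send_rows", "payload": {"targets": [{"grip":0.1,"travel":[0.5,-0.4,0],"twist":-0.01},{"grip":0.1,"travel":[1.2,-0.9,0],"twist":-0.03},{"grip":0.1,"travel":[2,-1.5,0],"twist":-0.05},{"grip":0.1,"travel":[2.8,-2.1,0],"twist":-0.07},{"grip":0.1,"travel":[3.6,-2.7,0],"twist":-0.09}]}}

```text
t: 21.02
tcp_pos: [0.4836, 0.2266, 0.0584]
ee_rot: [[0.995, -0.096, -0.003], [-0.096, -0.995, -0.002], [-0.002, 0.003, -1.0]]
contact_force: [-4.3, -2.3, 5.6]
finger_gap: 0.215
grip_force: 30.0
```

```bash
python3 st.py; python3 tilts.py .514 .219 -5.5
```

```text
21.025 [0.4836 0.2266 0.0584] [-4.29 -2.29  5.59] [-0.404  0.763 -0.086] 0.215 30.001267790794373
n 185 range -0.040627131511806906 0.04578956438701543 slope [0.00167908 0.05076778] near rise mm -0.16790818925028547
```

Request:
{"api": "send_rows", "payload": {"targets": [{"grip":0.1,"travel":[0.7,-0.45,-0.03],"twist":-0.02},{"grip":0.1,"travel":[1.5,-1,-0.03],"twist":-0.04},{"grip":0.1,"travel":[2.3,-1.5,-0.03],"twist":-0.06},{"grip":0.1,"travel":[3,-2,-0.03],"twist":-0.079},{"grip":0.1,"travel":[3.36,-2.19,-0.03],"twist":-0.079}]}}

```text
t: 21.75
tcp_pos: [0.52, 0.2463, 0.0584]
ee_rot: [[1.0, -0.018, -0.001], [-0.018, -1.0, 0.0], [-0.001, -0.0, -1.0]]
contact_force: [-3.5, -1.1, 5.1]
finger_gap: 0.215
grip_force: 30.0
```

```bash
cat > lid.py <<'E'
from h import *
import sys
x0,x1,y0,y1=map(float,sys.argv[1:])
P=np.median(np.array([cloud(snap('top')) for _ in range(3)]),0)
k=(P[...,0]>x0)&(P[...,0]<x1)&(P[...,1]>y0)&(P[...,1]<y1)&(P[...,2]>.043)&(P[...,2]<.056)
q=P[k]; far=[];L=[];R=[]
th=-.0175; e=np.array([np.cos(th),np.sin(th)]); n=np.array([-e[1],e[0]])
a=(q[:,:2]-[.7395,.2425])@e; b=(q[:,:2]-[.7395,.2425])@n
for c in np.arange(-.2,.01,.005):
    t=b[(a>=c)&(a<c+.005)]
    if len(t)>4: print(c.round(3),len(t),'b',t.min().round(4),t.max().round(4),((t.min()+t.max())/2).round(4),'w',np.ptp(t).round(4))
print('far a',a.max(),'n',len(q))
E
python3 st.py; python3 lid.py .45 .66 .19 .30
python3 - <<'E'
from h import *
s=snap('top'); cv2.imwrite('pics/t2.png',cv2.resize(s['img'][130:265,110:300],None,fx=4,fy=4,interpolation=cv2.INTER_CUBIC))
E
```

```text
21.75 [0.52   0.2463 0.0584] [-3.55 -1.07  5.1 ] [-0.244  0.791 -0.059] 0.215 30.00091016292572
-0.2 8 b -0.0305 -0.0204 -0.0254 w 0.0101
-0.195 8 b -0.0301 -0.017 -0.0235 w 0.0131
-0.19 7 b -0.0301 -0.0172 -0.0237 w 0.0129
-0.185 6 b -0.0303 -0.0162 -0.0233 w 0.014
-0.17 10 b -0.0294 -0.0157 -0.0226 w 0.0137
-0.165 7 b -0.0298 -0.0127 -0.0212 w 0.0171
-0.16 13 b -0.0289 -0.0086 -0.0187 w 0.0202
-0.155 8 b -0.029 -0.0054 -0.0172 w 0.0236
-0.15 16 b -0.029 -0.0049 -0.0169 w 0.0242
-0.145 8 b -0.028 -0.0054 -0.0167 w 0.0226
-0.14 17 b -0.0285 -0.0014 -0.0149 w 0.0271
far a -0.13490847197626224 n 129
```

View pics/t2.png

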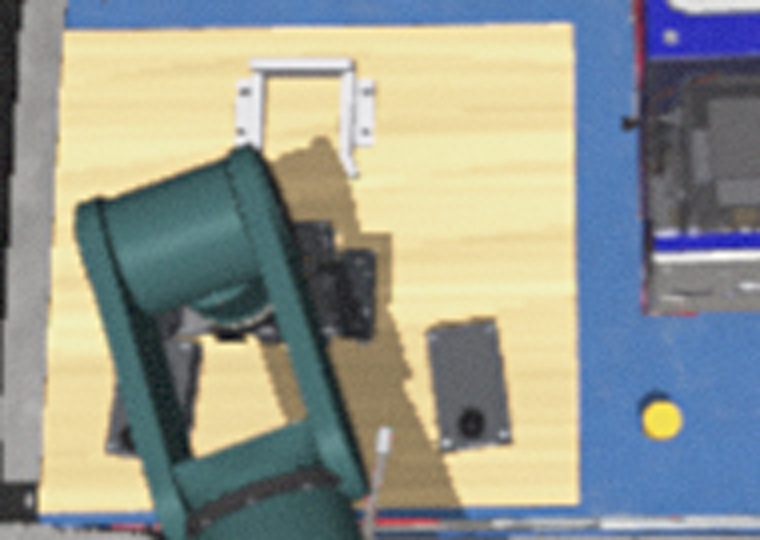

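The top view shows tote 2 in front of the dock, its right edge at crop (375,250)-(372,340), about 2° off from the dock axis. The full totes are in place. Slide on, relieving the down-force a little.

Request:
{"api": "send_rows", "payload": {"targets": [{"grip":0.1,"travel":[0.5,0,-0.05],"twist":0.01},{"grip":0.1,"travel":[1.4,0,-0.05],"twist":0.02},{"grip":0.1,"travel":[2.4,0,-0.05],"twist":0.02},{"grip":0.1,"travel":[3.3,0,-0.05],"twist":0.02},{"grip":0.1,"travel":[4,0,-0.05],"twist":0.02}]}}

```text
t: 22.58
tcp_pos: [0.5605, 0.245, 0.0586]
ee_rot: [[0.999, -0.039, -0.0], [-0.039, -0.999, -0.0], [-0.0, 0.0, -1.0]]
contact_force: [-0.9, 0.0, -1.7]
finger_gap: 0.215
grip_force: 30.0
```

```bash
python3 st.py; python3 lid.py .49 .70 .19 .30
```

```text
22.575 [0.5605 0.245  0.0586] [-0.9   0.05 -1.74] [-0.025  0.14  -0.017] 0.215 29.9999338388443
-0.16 5 b -0.0291 -0.0221 -0.0256 w 0.007
-0.15 9 b -0.0321 -0.0185 -0.0253 w 0.0135
-0.145 5 b -0.0319 -0.0185 -0.0252 w 0.0133
-0.14 9 b -0.0315 -0.0183 -0.0249 w 0.0132
-0.125 5 b -0.0308 -0.0179 -0.0244 w 0.0129
-0.12 11 b -0.0312 -0.0077 -0.0195 w 0.0235
-0.115 10 b -0.031 -0.0106 -0.0208 w 0.0204
-0.11 8 b -0.0303 -0.0076 -0.0189 w 0.0227
-0.105 15 b -0.0303 -0.0066 -0.0185 w 0.0237
-0.1 8 b -0.0302 -0.0072 -0.0187 w 0.023
-0.095 8 b -0.0301 -0.0069 -0.0185 w 0.0232
far a -0.09353524779825821 n 111
```

Request:
{"api": "send_rows", "payload": {"targets": [{"grip":0.1,"travel":[0.6,-0.01,0.01],"twist":0.01},{"grip":0.1,"travel":[1.2,-0.02,0.01],"twist":0.01},{"grip":0.1,"travel":[1.8,-0.04,0.01],"twist":0.01},{"grip":0.1,"travel":[2.4,-0.05,0.01],"twist":0.01},{"grip":0.1,"travel":[3,-0.06,0.01],"twist":0.01}]}}

```text
t: 23.35
tcp_pos: [0.5897, 0.245, 0.0591]
ee_rot: [[0.999, -0.048, -0.001], [-0.048, -0.999, 0.001], [-0.001, -0.001, -1.0]]
contact_force: [-1.9, 0.5, -0.7]
finger_gap: 0.219
grip_force: 30.0
```

```bash
python3 st.py; python3 lid.py .52 .735 .19 .30 | tail -12; python3 tilts.py .627 .243 -2
```

```text
23.35 [0.5897 0.245  0.0591] [-1.89  0.48 -0.66] [ 0.089  0.289 -0.057] 0.219 30.000002682209015
-0.16 7 b 0.0141 0.0278 0.0209 w 0.0136
-0.13 6 b -0.0312 -0.0247 -0.0279 w 0.0064
-0.12 7 b -0.0312 -0.021 -0.0261 w 0.0102
-0.115 5 b -0.0309 -0.0211 -0.026 w 0.0097
-0.11 7 b -0.0306 -0.0174 -0.024 w 0.0133
-0.095 5 b -0.03 -0.0168 -0.0234 w 0.0131
-0.09 5 b -0.0293 -0.0165 -0.0229 w 0.0128
-0.085 14 b -0.0299 -0.0097 -0.0198 w 0.0202
-0.08 8 b -0.0328 -0.0098 -0.0213 w 0.0231
-0.075 13 b -0.0331 -0.0093 -0.0212 w 0.0238
-0.07 11 b -0.0324 -0.009 -0.0207 w 0.0234
far a -0.06595599704434985 n 107
n 6 range -0.04233236836661751 -0.03826899503968723 slope [-0.57609161  0.02790967] near rise mm 57.60916050879021
```

Request:
{"api": "send_rows", "payload": {"targets": [{"grip":0.1,"travel":[0.6,-0.02,0],"twist":0},{"grip":0.1,"travel":[1.3,-0.04,0],"twist":-0.01},{"grip":0.1,"travel":[2.1,-0.06,0],"twist":-0.01},{"grip":0.1,"travel":[2.9,-0.09,0],"twist":-0.02},{"grip":0.1,"travel":[3.6,-0.11,0],"twist":-0.02}]}}

```text
t: 24.22
tcp_pos: [0.6264, 0.2439, 0.0587]
ee_rot: [[1.0, -0.028, -0.0], [-0.028, -1.0, -0.0], [-0.0, 0.0, -1.0]]
contact_force: [-0.9, 0.5, -1.5]
finger_gap: 0.221
grip_force: 30.0
```

```bash
python3 st.py; python3 lid.py .55 .755 .19 .30 | tail -12
```

```text
24.225 [0.6264 0.2439 0.0587] [-0.87  0.51 -1.5 ] [ 0.034  0.191 -0.049] 0.221 29.999898970127106
-0.13 9 b -0.0008 0.0254 0.0123 w 0.0262
-0.125 6 b 0.0094 0.0257 0.0175 w 0.0163
-0.085 6 b -0.0301 -0.0228 -0.0264 w 0.0072
-0.075 6 b -0.03 -0.0196 -0.0248 w 0.0103
-0.07 5 b -0.0297 -0.0192 -0.0244 w 0.0105
-0.05 10 b -0.0318 -0.0149 -0.0234 w 0.0168
-0.045 8 b -0.0321 -0.0117 -0.0219 w 0.0204
-0.04 13 b -0.0318 -0.0113 -0.0216 w 0.0205
-0.035 9 b -0.0315 -0.0086 -0.0201 w 0.0229
-0.03 7 b -0.0271 -0.0069 -0.017 w 0.0202
far a 0.0020289241653379387 n 95
```

Request:
{"api": "send_rows", "payload": {"targets": [{"grip":0.1,"travel":[0.5,0,0],"twist":0},{"grip":0.1,"travel":[1,-0.01,0],"twist":0},{"grip":0.1,"travel":[1.4,-0.01,0],"twist":0},{"grip":0.1,"travel":[1.8,-0.02,0],"twist":0},{"grip":0.1,"travel":[2.1,-0.02,0],"twist":0}]}}

```text
t: 25.0
tcp_pos: [0.647, 0.2436, 0.0589]
ee_rot: [[1.0, -0.028, 0.0], [-0.028, -1.0, -0.0], [0.0, 0.0, -1.0]]
contact_force: [-1.7, 1.1, -1.8]
finger_gap: 0.219
grip_force: 30.0
```

Request:
{"api": "send_rows", "payload": {"targets": [{"grip":0.1,"travel":[0.06,0,0],"twist":0},{"grip":0.1,"travel":[0.12,0,0],"twist":0},{"grip":0.1,"travel":[0.18,0,0],"twist":0},{"grip":0.1,"travel":[0.24,0,0],"twist":0},{"grip":0.1,"travel":[0.3,0,0],"twist":0}]}}

```text
t: 25.62
tcp_pos: [0.6498, 0.2436, 0.0589]
ee_rot: [[1.0, -0.028, 0.0], [-0.028, -1.0, -0.0], [0.0, 0.0, -1.0]]
contact_force: [-1.0, -0.2, -1.0]
finger_gap: 0.22
grip_force: 30.0
```

```bash
python3 st.py
```

```text
25.625 [0.6498 0.2436 0.0589] [-0.97 -0.25 -0.99] [-0.036  0.199 -0.028] 0.22 29.99987483024597
```

Request:
{"api": "send_rows", "payload": {"targets": [{"grip":0.1,"travel":[0.05,0,0],"twist":0},{"grip":0.1,"travel":[0.1,0,0],"twist":0},{"grip":0.1,"travel":[0.14,0,0],"twist":0},{"grip":0.1,"travel":[0.17,0,0],"twist":0},{"grip":0.1,"travel":[0.2,0,0],"twist":0}]}}

```text
t: 26.25
tcp_pos: [0.6518, 0.2435, 0.0588]
ee_rot: [[1.0, -0.028, -0.0], [-0.028, -1.0, -0.0], [-0.0, 0.0, -1.0]]
contact_force: [-0.2, 0.1, -1.1]
finger_gap: 0.214
grip_force: 30.0
```

```bash
python3 st.py
```

```text
26.25 [0.6518 0.2435 0.0588] [-0.23  0.15 -1.09] [-0.033  0.199  0.034] 0.214 29.99990075826645
```

Request:
{"api": "send_rows", "payload": {"targets": [{"grip":0.1,"travel":[0.02,0,0],"twist":0},{"grip":0.1,"travel":[0.04,0,0],"twist":0},{"grip":0.1,"travel":[0.06,0,0],"twist":0},{"grip":0.1,"travel":[0.08,0,0],"twist":0},{"grip":0.1,"travel":[0.1,0,0],"twist":0}]}}

```text
t: 26.88
tcp_pos: [0.6528, 0.2434, 0.0588]
ee_rot: [[1.0, -0.028, 0.0], [-0.028, -1.0, -0.0], [0.0, 0.0, -1.0]]
contact_force: [-0.5, 0.8, -1.1]
finger_gap: 0.216
grip_force: 30.0
```

Still no contact, so creep on.

Request:
{"api": "send_rows", "payload": {"targets": [{"grip":0.1,"travel":[0.02,0,0],"twist":0},{"grip":0.1,"travel":[0.04,0,0],"twist":0},{"grip":0.1,"travel":[0.06,0,0],"twist":0},{"grip":0.1,"travel":[0.08,0,0],"twist":0},{"grip":0.1,"travel":[0.1,0,0],"twist":0}]}}

```text
t: 27.5
tcp_pos: [0.6538, 0.2434, 0.0588]
ee_rot: [[1.0, -0.028, -0.0], [-0.028, -1.0, -0.0], [-0.0, 0.0, -1.0]]
contact_force: [-0.9, 0.2, -0.2]
finger_gap: 0.217
grip_force: 30.0
```

```bash
python3 st.py
```

```text
27.5 [0.6538 0.2434 0.0588] [-0.86  0.25 -0.2 ] [ 0.019  0.18  -0.079] 0.217 29.999954402446747
```

Request:
{"api": "send_rows", "payload": {"targets": [{"grip":0.1,"travel":[0.02,0,0],"twist":0},{"grip":0.1,"travel":[0.04,0,0],"twist":0},{"grip":0.1,"travel":[0.06,0,0],"twist":0},{"grip":0.1,"travel":[0.08,0,0],"twist":0},{"grip":0.1,"travel":[0.1,0,0],"twist":0}]}}

```text
t: 28.12
tcp_pos: [0.6548, 0.2434, 0.0588]
ee_rot: [[1.0, -0.028, 0.0], [-0.028, -1.0, -0.0], [0.0, 0.0, -1.0]]
contact_force: [-1.5, 0.1, -0.5]
finger_gap: 0.219
grip_force: 30.0
```

```bash
python3 st.py; python3 - <<'E'
from h import *
for n in('side','top'):
    P=np.median(np.array([cloud(snap(n)) for _ in range(3)]),0).reshape(-1,3)
    for y0 in np.arange(.21,.28,.01):
        q=P[(P[:,0]>.62)&(P[:,0]<.77)&(abs(P[:,1]-y0)<.005)]
        lid=q[(q[:,2]>.044)&(q[:,2]<.056)]; st=q[(q[:,2]>.034)&(q[:,2]<.0425)&(q[:,0]>.73)]
        if len(lid) and len(st): print(n,y0.round(2),'lid max x',lid[:,0].max().round(4),'stop x',st[:,0].min().round(4),st[:,0].max().round(4),len(lid),len(st))
E
```

```text
28.125 [0.6548 0.2434 0.0588] [-1.55  0.15 -0.45] [ 0.023  0.204 -0.026] 0.219 29.999844431877136
top 0.21 lid max x 0.7353 stop x 0.7397 0.7503 16 9
top 0.22 lid max x 0.736 stop x 0.7413 0.7488 28 8
top 0.23 lid max x 0.7365 stop x 0.7415 0.7501 11 9
top 0.24 lid max x 0.6448 stop x 0.7499 0.7499 4 1
```

Request:
{"api": "send_rows", "payload": {"targets": [{"grip":0.1,"travel":[0.02,0,0],"twist":0},{"grip":0.1,"travel":[0.04,0,0],"twist":0},{"grip":0.1,"travel":[0.06,0,0],"twist":0},{"grip":0.1,"travel":[0.08,0,0],"twist":0},{"grip":0.1,"travel":[0.1,0,0],"twist":0}]}}

```text
t: 29.05
tcp_pos: [0.6553, 0.2434, 0.0591]
ee_rot: [[1.0, -0.028, -0.001], [-0.028, -1.0, -0.0], [-0.001, 0.0, -1.0]]
contact_force: [-3.1, -0.3, 0.9]
finger_gap: 0.219
grip_force: 30.0
```

```bash
python3 st.py
```

```text
29.05 [0.6553 0.2434 0.0591] [-3.08 -0.26  0.93] [-0.04   0.636  0.025] 0.219 30.00043362379074
```

Request:
{"api": "send_rows", "payload": {"targets": [{"grip":0.1,"travel":[0.01,0,0],"twist":0},{"grip":0.1,"travel":[0.02,0,0],"twist":0},{"grip":0.1,"travel":[0.03,0,0],"twist":0},{"grip":0.1,"travel":[0.04,0,0],"twist":0},{"grip":0.1,"travel":[0.05,0,0],"twist":0}]}}

```text
t: 29.68
tcp_pos: [0.6556, 0.2434, 0.0592]
ee_rot: [[1.0, -0.028, -0.001], [-0.028, -1.0, -0.0], [-0.001, 0.0, -1.0]]
contact_force: [-5.5, -0.3, 3.0]
finger_gap: 0.219
grip_force: 30.0
```

```bash
python3 st.py
```

```text
29.675 [0.6556 0.2434 0.0592] [-5.52 -0.32  3.04] [-0.12   1.043 -0.007] 0.219 30.000659823417664
```

Firm against the stop. Ease off the push, release, rise and retreat.

Request:
{"api": "send_rows", "payload": {"targets": [{"grip":0.1,"travel":[-0.05,0,0],"twist":0},{"grip":0.1,"travel":[-0.08,0,0],"twist":0},{"grip":0.3,"travel":[-0.08,0,0],"twist":0},{"grip":0.5,"travel":[-0.08,0,0],"twist":0},{"grip":0.6,"travel":[-0.08,0,0],"twist":0}]}}

```text
t: 30.3
tcp_pos: [0.6561, 0.2433, 0.0589]
ee_rot: [[1.0, -0.028, 0.001], [-0.028, -1.0, 0.0], [0.001, -0.0, -1.0]]
contact_force: [-0.4, 0.6, 0.3]
finger_gap: 0.474
grip_force: 0.0
```

Request:
{"api": "send_rows", "payload": {"targets": [{"grip":0.6,"travel":[0,0,0],"twist":0},{"grip":0.6,"travel":[0,0,-2],"twist":0},{"grip":0.6,"travel":[0,0,-5],"twist":0},{"grip":0.6,"travel":[0,0,-9],"twist":0},{"grip":0.6,"travel":[0,0,-12],"twist":0}]}}

```text
t: 30.92
tcp_pos: [0.6562, 0.2436, 0.1832]
ee_rot: [[1.0, -0.028, 0.004], [-0.028, -1.0, 0.001], [0.004, -0.001, -1.0]]
contact_force: [0.6, 1.1, 0.4]
finger_gap: 0.601
grip_force: 0.0
```

Request:
{"api": "send_rows", "payload": {"targets": [{"grip":0.6,"travel":[-6,0,0],"twist":0},{"grip":0.6,"travel":[-12,0,0],"twist":0},{"grip":0.6,"travel":[-18,0,0],"twist":0},{"grip":0.6,"travel":[-24,0,0],"twist":0},{"grip":0.6,"travel":[-29,0,0],"twist":0}]}}

```text
t: 31.55
tcp_pos: [0.3639, 0.2517, 0.1808]
ee_rot: [[1.0, -0.028, 0.003], [-0.028, -1.0, 0.002], [0.003, -0.002, -1.0]]
contact_force: [-0.2, 0.4, 0.7]
finger_gap: 0.597
grip_force: 0.0
```

```bash
python3 st.py; python3 lid.py .62 .76 .19 .30; python3 - <<'E'
from h import *
s=snap('top'); cv2.imwrite('pics/t3.png',cv2.resize(s['img'][130:265,110:300],None,fx=4,fy=4,interpolation=cv2.INTER_CUBIC))
E
```

```text
31.55 [0.3639 0.2517 0.1808] [-0.23  0.38  0.69] [ 0.052 -0.02   0.046] 0.597 0.0
-0.1 23 b -0.0309 0.0278 -0.0015 w 0.0588
-0.095 31 b -0.0302 0.0269 -0.0016 w 0.0571
-0.09 15 b -0.0296 0.0269 -0.0014 w 0.0566
-0.085 22 b -0.03 0.0276 -0.0012 w 0.0575
-0.08 14 b -0.0299 0.0278 -0.0011 w 0.0576
-0.075 19 b -0.0293 0.0282 -0.0005 w 0.0575
-0.07 21 b -0.0294 0.0284 -0.0005 w 0.0579
-0.065 24 b -0.0292 0.029 -0.0001 w 0.0583
-0.06 28 b -0.029 0.0253 -0.0018 w 0.0543
-0.055 19 b -0.0287 0.0253 -0.0017 w 0.054
-0.05 31 b -0.0288 0.0259 -0.0015 w 0.0547
-0.045 19 b -0.0315 0.0258 -0.0029 w 0.0574
-0.04 33 b -0.0316 0.0259 -0.0029 w 0.0575
-0.035 21 b -0.0317 0.0262 -0.0028 w 0.058
-0.03 28 b -0.0312 0.0265 -0.0023 w 0.0577
-0.025 26 b -0.0313 0.0261 -0.0026 w 0.0574
-0.02 19 b -0.0309 0.027 -0.002 w 0.0579
-0.015 34 b -0.031 0.0272 -0.0019 w 0.0582
-0.01 19 b -0.0309 0.0276 -0.0016 w 0.0584
-0.005 25 b -0.0301 0.0275 -0.0013 w 0.0576
0.0 6 b -0.0165 0.0243 0.0039 w 0.0408
far a 0.00540192828939123 n 479
```

View pics/t3.png

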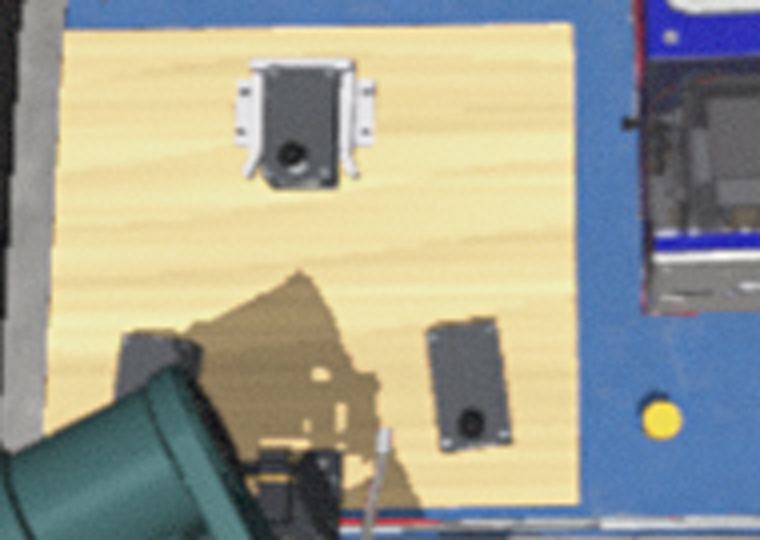

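The picture shows tote 2 in the dock between the rails, its far end at the stop (crop row ~66), knob end at the mouth at (291,154). Totes 1 and 3 stand where they were.

```bash
python3 tilt.py .690 .242 -1.5; python3 tilt.py .4655 .0992 6.7; python3 -c "
from rig import arm; print(arm.observe()['joint_velocities'].round(3)); print(arm.hand_in())"
```

```text
n 453 range -0.04565192110268086 0.045906815184387904 slope [-0.00219035  0.04930816] near rise mm 0.2190351229779687
n 502 range -0.04574173936311324 0.04588193082060374 slope [-0.0059488   0.04962404] near rise mm 0.5948800467563015
[-0.003  0.008  0.007  0.003  0.001  0.   ]
the job is handed in; nothing more can be done
None
```

I tipped all three totes in order, found the middle one nearly empty, slid it fully home against the dock stop and released it, leaving the two full totes where they stood; the job is handed in, but no verdict came back.

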